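# Switch the hallway radio on and pick the first station

## Robot

A 6-joint arm with a two-finger parallel gripper is mounted at the origin on the work surface. World frame = base frame: x ahead of the robot, y to its left, z up, the work surface at z = 0. Lengths are in m, angles in rad, forces in N, time in s.
With the tool pointing down it reaches from about 0.35 to 0.775 m from the base axis. Payload 7.3 kg.
Tool frame: the origin (TCP) lies at the very end of the fingers, on their centre line; the grasp point (between the pads) lies 19 mm behind it; x points along the fingers, y is the direction in which the jaws open and shut, and the axes are right-handed (so a half turn about x gives the same grasp; the last joint's range is limited). The gripper opens to 92 mm and grips with 3 to 60 N. Pads are 19 mm wide; open, the fingers measure 130 mm over their backs; the gripper's body (75 mm by 190 mm) begins 47 mm behind the grasp point.
Start: joints at [-1.279, 0.342, 1.524, -0, 1.275, -0.146], TCP at [0.223, -0.475, 0.227] pointing down, gripper open.
Joint ranges: [-2.53, 2.53], [-0.77, 2.02], [0.04, 2.7], [-1, 4.14], [0.28, 2.66], [-3.11, 3.11]. Speed limits (rad/s): [2.57, 2.57, 3.14, 3.14, 3.14, 3.14].

## Interface

Orientations are given as [roll, pitch, yaw] about the fixed x, y, z axes, in that order (R = Rz(yaw) Ry(pitch) Rx(roll)).
In Python, from cell import observe, vision, job gives the robot as it stands.
- The arm moves only by the tool send_rows, never from a script. Its argument "motion" is a list of rows, each an object with "hand": the opening, from -1 (shut) to 1 (fully open), so that 0 is half open; "slide": the shift along the tool's x, y, z in mm, a list of three; "spin": the turn about the tool's x in rad. In form: [{"hand": hand, "slide": [tx, ty, tz], "spin": spin}, ...]. A call has 1 to 8 rows; each row shifts and turns the pose as measured when the row begins, along the tool's axes as they then stand; what a row does not reach is not made up. A row lasts 1/10 s, in which the tool goes at most 50 mm and 8.59 degrees, less where a joint would pass 70% of its speed; a pose out of reach is approached as far as the arm can. A call with a gripper value outside its range is refused whole. The fingers move at their own pace and stop on an object; "grip_force" is the grip in N (left out, the last holds). Time passes only in rows, so rows that do not move let the fingers close. It gives the time, the measured TCP pose, the force and the opening at its end, in the units of the state.
- observe(): the state, without advancing time (a new reading comes with each control period).
- vision.read_camera(name): name is "scene" or "top" or "wrist"; returns a dict with "pixels" (480x640x3 uint8, blue, green, red), "range_z" (480x640 float32, m along the optical axis (not along the pixel's ray), 0 where there is no reading), "fx", "fy", "cx", "cy" (pixels), "distortion" ([k1, k2, p1, p2, k3] as OpenCV has them; the pictures are not rectified), "world_from_camera" (4x4, takes a point from camera to world coordinates); the wrist camera has in their place "T_tool_cam" (4x4, takes a point from camera to tool coordinates, whose origin is the TCP and whose axes are the tool frame's). Camera axes: x right, y down, z forward; pixel columns grow to the right and rows downward; lengths in m; the calibration is good to about 2 mm. A picture is of the moment at which its call begins: read the wrist's pose just before it.
- job.hand_in(): hands the job in, once; it reports no verdict.
Trained networks look in a picture, given as the dict that the camera call returned (one of the last four; its "shot" number tells which), for a name from the list of things; names that differ only in an ending like _2 or _b are one class to them, and where a whole thing is asked for, a point or a joint stands for the part that bears it (a point fixed in the world has none). Each returns a list of dicts, best first, with "conf" (0 to 1); they miss things now and then, are a little off and sometimes report something else, mostly with a low value. They report only what shows in the picture. A call takes as long as a camera call.
- vision.search_frame(picture, thing): "uv" ([column, row] in pixels, amid what is visible of it).
- vision.cut_out(picture, thing): "mask" (480x640 bool, what is visible of it) and "uv" ([column, row] in pixels, amid what is visible of it).
The state is a dict: "time": time; "qpos": joint angles; "qvel": joint speeds; "joint_efforts": joint torques, N m; "tool_pos": TCP position; "tool_rot": TCP orientation; "contact_force": force on the tool from outside, world axes, zero at the start; "torque": the same for the moment, N m; "opening": finger opening in m.
Only numpy, scipy, OpenCV 4.12 (cv2) and the standard library are available. Lean on these libraries where they do the work, as an engineer would, in place of code of your own. Each camera call takes 0.05 s, during which the arm holds its last target.

## Task

Put the radio on: with a fingertip against the big knurled dial on top of the radio, turn it one click clockwise (seen from above), from off to the middle mark and no further, then press the preset key next to the dial all the way down and let it come up again. Light fingertip pushes only: do not squeeze or press hard, do not shove, tip or lift the radio, and leave the two other keys and everything else on the shelf alone.

Things in the scene. Friction and masses are not known exactly. Their poses are not given: they have to be found in the camera images.
- radio: Table radio, dark wooden case, loose on rubber feet, about 2.2 kg (a level push over about 9 N slides it). 300 mm wide (y), 150 deep (x), top panel 105 mm above the shelf. Origin: centre of the underside. x points from the cloth front (robot side) to the back with the folded aerial, y to its left end, z up. On the panel from the right end (-y): the dial, then three grey preset keys in a row.
- dial_top (a point): Centre of the dial's flat top, on its upright axis, 72 mm right (-y) of the radio's middle, 131 mm above the shelf. The dial: an aluminium disc 90 mm across, too wide to grip; its knurled grippy rim is an even cylinder from 2 to 26 mm above the panel; a short black pointer line on top. Axes turn with the dial: the pointer lies 0.6 rad from x towards y.
- dial (a joint): Dial angle, rad, growing clockwise from above. Clicks: 0 off (start; pointer at the open ring, 34 deg left of the radio's back), 0.6 radio (single dot, straight to the back), 1.2 other source (two dots). Past 0.3 it snaps on to 0.6, past 0.9 to 1.2; stops at -0.06 and 1.26. Resists with up to 0.06 N m: about 1.5 N along the rim, where 1 rad is 45 mm of travel.
- preset1_top (a point): Centre of the top of the preset key next to the dial (one pip): a grey key 18 mm (radio x) by 22 mm (radio y), standing 7 mm above the panel, 24 mm left (+y) of the radio's middle, top 112 mm above the shelf.
- preset1 (a joint): Travel of that key in m: 0 up, 0.004 fully down; springs back when let go. About 1.2 N to start, 4 N fully down.
- preset2 (a joint): Travel of the middle key (two pips, 38 mm further left), same units; must stay up.
- preset3 (a joint): Travel of the left key (three pips, 76 mm further left), same units; must stay up.
- remote: Black TV remote, 180 x 46 x 18 mm, lying in front of the radio (robot side), long side along its x axis. Origin under its centre.
- jar: Glass jar with an aluminium screw lid, 74 mm across, 101 mm high, standing at the left end of the radio. Origin under its centre.
- glasses_case: Dark spectacle case, 158 x 62 x 38 mm, lying at the right end of the radio, long side along its x axis. Origin under its centre.

How it is judged:
By the outcome, as a careful person would: the job done as asked, in the order asked, and still so for the second after the job is handed in, with the robot touching nothing.
It also fails if it takes over 35 s, if anything falls off the work surface, if the arm or the gripper's body presses on something with over 40 N, if the wrist force passes 120 N, or if a joint passes its speed limit or range.

## Working session

There is one attempt and no reset: what is moved stays moved. The work goes in short steps, Python scripts to look and compute and a tool call to move; the robot and the scene stay as the last step left them, time stands still between calls to the robot, and variables do not carry over. Pictures are saved under pics/ and viewed, and the job is handed in when it is done.

Besides the shell and the picture viewer there is one more tool, called by a JSON object that holds its "api" and its "payload". send_rows: Moves the arm, as the interface text tells. Its arguments: {"type":"object","properties":{"motion":{"type":"array","items":{"type":"object","properties":{"hand":{"type":"number"},"slide":{"type":"array","items":{"type":"number"}},"spin":{"type":"number"}}}},"grip_force":{"type":"number"}},"required":["motion"]}

```bash
ls; mkdir -p pics; python3 - <<'E'
from cell import observe, vision
import cv2
print(observe())
for n in ["scene","top","wrist"]:
    p=vision.read_camera(n); cv2.imwrite(f"pics/{n}0.png",p["pixels"])
    print(n,p["fx"],p["fy"],p["cx"],p["cy"],p["distortion"]); print(p.get("world_from_camera",p.get("T_tool_cam")))
    for t in ["radio","dial_top","preset1_top","remote","jar","glasses_case"]:
        if n!="wrist": print(t,[(d["uv"],d["conf"]) for d in vision.search_frame(p,t)[:3]])
E
```

```text
pics
{'time': 0.0, 'qpos': array([-1.27901789e+00,  3.42708774e-01,  1.52502319e+00, -2.94527893e-05,
        1.27540203e+00, -1.45999616e-01]), 'qvel': array([-0.00115879, -0.00017812,  0.00098535, -0.00156681, -0.0002402 ,
       -0.00176888]), 'joint_efforts': array([-9.74494251e-04, -4.31253290e+01, -2.44216543e+01,  7.16197933e-02,
        5.59253432e-02, -1.10830288e-04]), 'tool_pos': array([ 0.22245435, -0.47508497,  0.22605005]), 'tool_rot': array([-1.69852561,  1.56925473,  1.88085369]), 'contact_force': array([-0.49408744, -0.01612199,  1.17644551]), 'torque': array([ 0.01664333, -0.01117153,  0.04129023]), 'opening': 0.09191767238482663}
scene 564.1889357571454 564.1889357571454 311.95412490975997 242.71685099391667 [-0.08104559  0.          0.          0.          0.        ]
[[-0.11911602  0.73655211 -0.66580956  1.18300635]
 [ 0.99287123  0.091236   -0.07669882  0.12698096]
 [ 0.00425313 -0.67019921 -0.74216907  0.83723439]
 [ 0.          0.          0.          1.        ]]
radio [([218.0, 270.7], 0.82)]
dial_top [([176.2, 233.5], 0.93)]
preset1_top [([226.8, 255.7], 0
[... 433 characters left out ...]
0.09291228 -0.99557026  1.00346968]
 [ 0.          0.          0.          1.        ]]
radio [([406.3, 215.1], 0.97), ([386.4, 289.1], 0.62)]
dial_top [([446.1, 222.7], 0.58)]
preset1_top []
remote [([385.4, 291.5], 0.94)]
jar [([291.6, 195.1], 0.71)]
glasses_case [([505.1, 246.5], 0.55)]
wrist 413.5095749121298 413.5095749121298 319.8776265188896 234.99001564112598 [-0.00207666  0.          0.          0.          0.        ]
[[ 3.81942938e-04 -2.51156057e-01  9.67946532e-01 -1.58419505e-01]
 [ 9.99999686e-01 -5.76128835e-04 -5.44080739e-04  6.72531153e-05]
 [ 6.94311081e-04  9.67946436e-01  2.51155758e-01 -6.72922526e-02]
 [ 0.00000000e+00  0.00000000e+00  0.00000000e+00  1.00000000e+00]]
```

View pics/scene0.png

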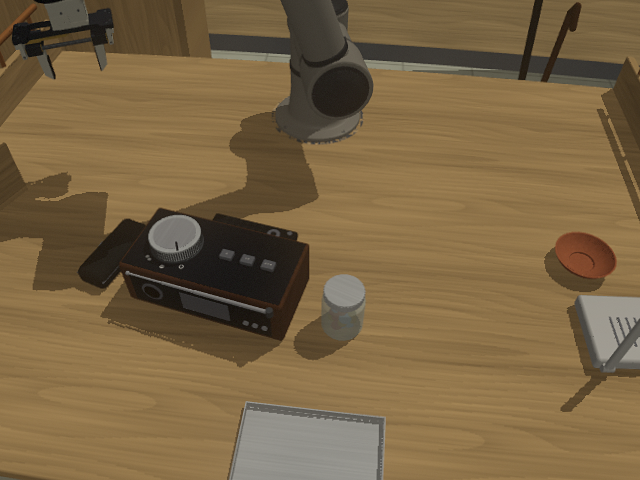

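View pics/top0.png

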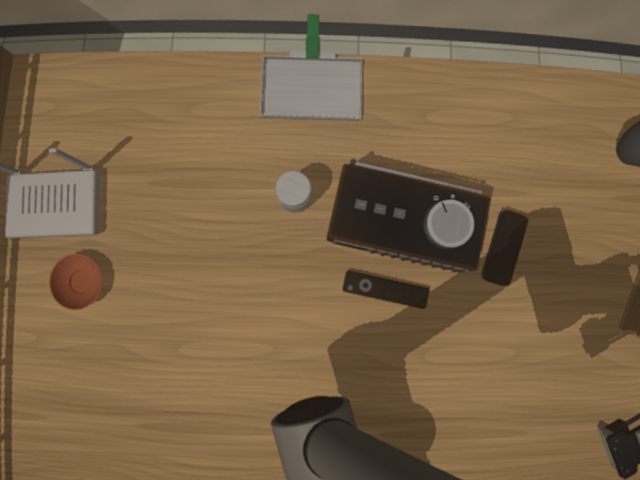

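View pics/wrist0.png

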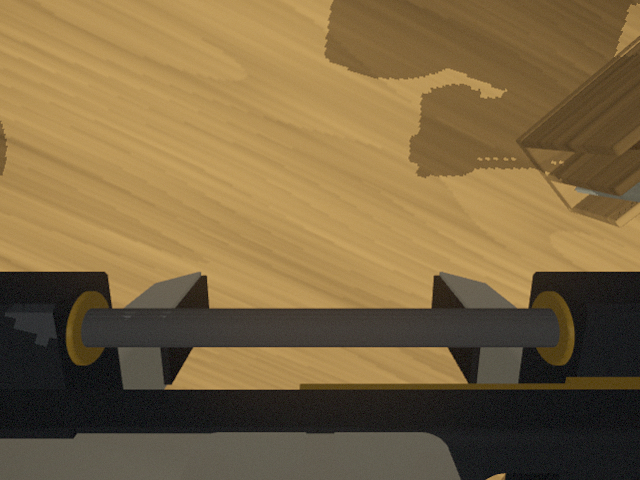

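```bash
cat > h.py <<'E'
import numpy as np, cv2
from scipy.spatial.transform import Rotation as Rn
from cell import observe, vision
def K(p): return np.array([[p["fx"],0,p["cx"]],[0,p["fy"],p["cy"]],[0,0,1.]])
def pose(p,st=None):
    if "world_from_camera" in p: return np.array(p["world_from_camera"])
    T=np.eye(4);T[:3,:3]=Rn.from_euler("xyz",st["tool_rot"]).as_matrix();T[:3,3]=st["tool_pos"]
    return T@np.array(p["T_tool_cam"])
def onz(p,uv,z,st=None):
    T=pose(p,st);u=cv2.undistortPoints(np.array(uv,float).reshape(-1,1,2),K(p),np.array(p["distortion"])).reshape(-1,2)
    d=np.c_[u,np.ones(len(u))]@T[:3,:3].T; o=T[:3,3]
    return o+d*((z-o[2])/d[:,2])[:,None]
def proj(p,X,st=None):
    T=np.linalg.inv(pose(p,st));X=np.atleast_2d(X)
    return cv2.projectPoints(X,cv2.Rodrigues(T[:3,:3])[0],T[:3,3],K(p),np.array(p["distortion"]))[0].reshape(-1,2)
def cloud(p,st=None):
    T=pose(p,st);v,u=np.mgrid[0:480,0:640];z=p["range_z"]
    q=cv2.undistortPoints(np.c_[u.ravel(),v.ravel()].astype(np.float64).reshape(-1,1,2),K(p),np.array(p["distortion"])).reshape(480,640,2)
    return np.dstack([q*z[...,None],z])@T[:3,:3].T+T[:3,3]
E
python3 - <<'E'
from h import *
for n in ["top","scene"]:
    p=vision.read_camera(n);C=cloud(p)
    for t in ["dial_top","preset1_top"]+(["radio"] if n=="top" else []):
        for d in vision.cut_out(p,t)[:1]:
            m=d["mask"]&(p["range_z"]>0)
            c=C[m];print(n,t,d["conf"],d["uv"],m.sum(),"med",np.median(c,0).round(4),"z pct",np.percentile(c[:,2],[5,25,75,95]).round(4))
            h={"dial_top":.131,"preset1_top":.112,"radio":.105}[t]
            tp=c[abs(c[:,2]-np.percentile(c[:,2],70 if t!="radio" else 50))<.006]
            (a,b),r=cv2.minEnclosingCircle(tp[:,:2].astype(np.float32));print("  enc",a,b,r,len(tp),"rect",cv2.minAreaRect(tp[:,:2].astype(np.float32)))
            print("  onz",onz(p,[d["uv"]],h))
    im=cv2.resize(p["pixels"][170:280,320:530] if n=="top" else p["pixels"][200:345,70:320],None,fx=3,fy=3,interpolation=cv2.INTER_CUBIC);cv2.imwrite(f"pics/{n}1.png",im)
E
```

```text
top dial_top 0.56 [446.4, 222.2] 1873 med [ 0.5515 -0.184   0.1321] z pct [0.1245 0.131  0.1332 0.1347]
  enc 0.5524231791496277 -0.18679937720298767 0.04624243453145027 1755 rect ((0.5522894859313965, -0.185796856880188), (0.08842193335294724, 0.08937610685825348), 66.05577087402344)
  onz [[ 0.55379273 -0.1795832   0.131     ]]
top preset1_top 0.6 [398.9, 212.7] 116 med [ 0.5708 -0.0917  0.1128] z pct [0.1084 0.1113 0.1137 0.1158]
  enc 0.5707201957702637 -0.09234832972288132 0.012447614222764969 112 rect ((0.5711266398429871, -0.09267857670783997), (0.022006861865520477, 0.01811259426176548), 80.66712951660156)
  onz [[ 0.57173247 -0.09248289  0.112     ]]
top radio 0.69 [405.0, 216.9] 12789 med [ 0.5629 -0.1117  0.106 ] z pct [0.0923 0.1043 0.1078 0.1328]
  enc 0.5679070353507996 -0.1157199889421463 0.16456221044063568 9491 rect ((0.5707185864448547, -0.11646731197834015), (0.2989673316478729, 0.16122287511825562), 78.13065338134766)
  onz [[ 0.5649234  -0.10567513  0.105     ]]
scene dial_top 0.57 [175.4, 234.5] 2006 med [ 0.5648 -0.1795  0.1305] z pct [0.1131 0.1288 0.1316 0.133 ]
  enc 0.5551397204399109 -0.18334108591079712 0.0479668527841568 1664 rect ((0.5553911328315735, -0.18292930722236633), (0.09275387972593307, 0.08943962305784225), 15.161531448364258)
  onz [[ 0.55937193 -0.18069271  0.131     ]]
scene preset1_top 0.46 [226.6, 255.3] 131 med [ 0.5764 -0.089   0.1109] z pct [0.1061 0.1092 0.1122 0.1138]
  enc 0.5738524794578552 -0.08990678936243057 0.013396719470620155 126 rect ((0.5742143988609314, -0.08983030915260315), (0.023917563259601593, 0.018793756142258644), 78.76774597167969)
  onz [[ 0.57883152 -0.08850054  0.112     ]]
```

View pics/top1.png

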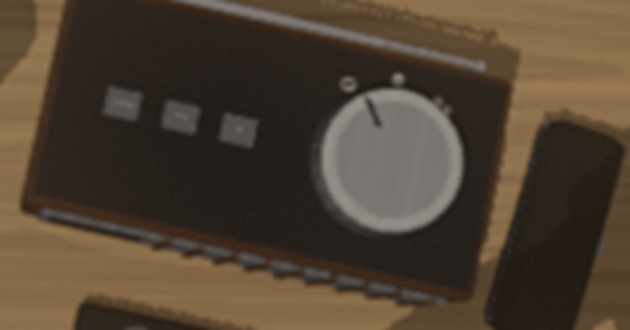

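```bash
python3 - <<'E'
from h import *
s=observe();R=Rn.from_euler("xyz",s["tool_rot"]).as_matrix();print(R.round(3))
psi=-0.2;ex=np.array([np.cos(psi),np.sin(psi),0]);ey=np.array([-np.sin(psi),np.cos(psi),0])
Rt=np.c_[[0,0,-1],-ey,ex];print("det",np.linalg.det(Rt))
print("spin",Rn.from_matrix(R.T@Rt).as_rotvec())
d=np.array([.5535,-.185,0]);tgt=d-ex*.085;tgt[2]=.2
print(tgt,R.T@(tgt-s["tool_pos"]))
E
```

```text
[[ 0.     0.424 -0.906]
 [-0.    -0.906 -0.424]
 [-1.     0.    -0.   ]]
det -1.0Traceback (most recent call last):
  File "<stdin>", line 5, in <module>
  File "scipy/spatial/transform/_rotation.pyx", line 1143, in scipy.spatial.transform._rotation.Rotation.from_matrix
ValueError: Non-positive determinant (left-handed or null coordinate frame) in rotation matrix 0: [[ 9.99999998e-01  3.99984242e-05  4.32740274e-05]
 [-5.79016899e-05  8.03406425e-01  5.95431031e-01]
 [ 1.09503287e-05  5.95431033e-01 -8.03406426e-01]].
```

```bash
python3 - <<'E'
from h import *
s=observe();R=Rn.from_euler("xyz",s["tool_rot"]).as_matrix()
psi=-0.2;ex=np.array([np.cos(psi),np.sin(psi),0]);ey=np.array([-np.sin(psi),np.cos(psi),0])
Rt=np.c_[[0,0,-1],-ey,-ex]
print("spin",Rn.from_matrix(R.T@Rt).as_rotvec())
d=np.array([.5535,-.185,0]);tgt=d-ex*.085;tgt[2]=.2
print(tgt,(tgt-s["tool_pos"]),Rt.T@(tgt-s["tool_pos"]))
E
```

```text
spin [ 6.37802048e-01 -2.90414872e-05 -5.24333549e-05]
[ 0.47019434 -0.16811311  0.2       ] [ 0.24758929  0.30736891 -0.02674106] [ 0.02674106 -0.3504304  -0.18158921]
```

{"api": "send_rows", "payload": {"grip_force": 5, "motion": [{"hand": -1,"slide": [0,0,0],"spin": 0.14},{"hand": -1,"slide": [0,0,0],"spin": 0.14},{"hand": -1,"slide": [0,0,0],"spin": 0.14},{"hand": -1,"slide": [0,0,0],"spin": 0.14},{"hand": -1,"slide": [0,0,0],"spin": 0.08}]}}

```text
time: 1.6
tool_pos: [0.2226, -0.4755, 0.2267]
tool_rot: [-1.536, 1.571, 1.379]
contact_force: [-0.5, 0.3, -0.0]
opening: 0.0563
```

{"api": "send_rows", "payload": {"motion": [{"hand": -1,"slide": [0,-40,-22],"spin": 0},{"hand": -1,"slide": [0,-40,-22],"spin": 0},{"hand": -1,"slide": [0,-40,-22],"spin": 0},{"hand": -1,"slide": [0,-40,-22],"spin": 0},{"hand": -1,"slide": [0,-40,-22],"spin": 0},{"hand": -1,"slide": [0,-40,-22],"spin": 0},{"hand": -1,"slide": [0,-40,-22],"spin": 0},{"hand": -1,"slide": [0,0,0],"spin": 0}]}}

```text
time: 2.4
tool_pos: [0.4435, -0.2313, 0.2264]
tool_rot: [2.62, 1.568, -0.757]
contact_force: [-0.1, -0.6, -0.6]
opening: 0.0006
```

```bash
cat >> h.py <<'E'
psi=-0.2
def axes(psi=psi):
    return np.array([np.cos(psi),np.sin(psi),0]),np.array([-np.sin(psi),np.cos(psi),0])
E
python3 - <<'E'
from h import *
s=observe();R=Rn.from_euler("xyz",s["tool_rot"]).as_matrix()
ex,ey=axes();Rt=np.c_[[0,0,-1],-ey,-ex]
d=np.array([.5535,-.185,0]);tgt=d-ex*.085;tgt[2]=.2
print(s,Rn.from_matrix(R.T@Rt).as_rotvec(),R.T@(tgt-s["tool_pos"]))
p=vision.read_camera("wrist");cv2.imwrite("pics/wrist2.png",p["pixels"])
E
```

```text
{'time': 2.4, 'qpos': array([-6.33902397e-01,  2.95189453e-01,  1.59313783e+00, -4.04381055e-04,
        1.25016230e+00,  1.17265097e+00]), 'qvel': array([-0.04837712, -0.00654376,  0.01657899, -0.04888376, -0.00119646,
       -0.03747487]), 'joint_efforts': array([  1.80619575, -40.54917097, -24.52091575,   0.45292184,
        -0.07022319,   0.74338635]), 'tool_pos': array([ 0.44349295, -0.23134531,  0.22643105]), 'tool_rot': array([ 2.62027117,  1.56766959, -0.75695167]), 'contact_force': array([-0.11182987, -0.62306691, -0.64628462]), 'torque': array([ 0.06366755,  0.01101033, -0.00209911]), 'opening': 0.0005690228740217155} [-0.03563015 -0.00268336 -0.00160534] [ 0.02635584 -0.06775962 -0.01113007]
```

View pics/wrist2.png

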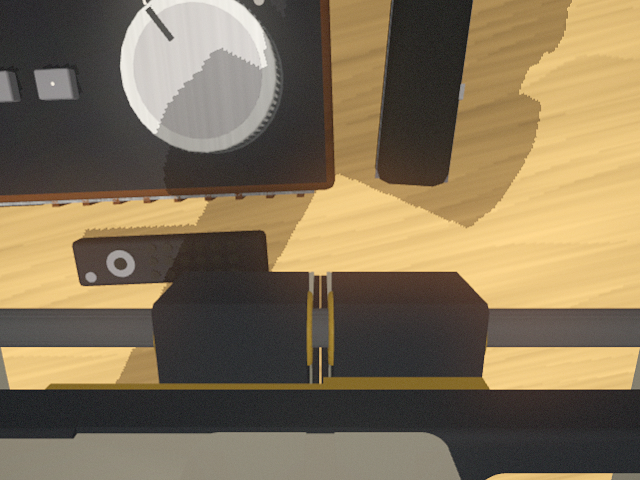

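```bash
python3 - <<'E'
from h import *
s=observe();p=vision.read_camera("wrist")
C=cloud(p,s);T=np.eye(4);T[:3,:3]=Rn.from_euler("xyz",s["tool_rot"]).as_matrix();T[:3,3]=s["tool_pos"]
L=(C-T[:3,3])@T[:3,:3]
m=(p["range_z"]>0)&(L[...,0]<.01)&(abs(L[...,1])<.07)
for v in [272,280,290,300,320,340,360,375]:
    r=[(u,*(L[v,u]*1000).round(0).astype(int)) for u in (165,200,240,280,305,320,335,360,400,440,470)if m[v,u]]
    print(v,r)
for t in ["dial_top","preset1_top"]:
    for d in vision.cut_out(p,t)[:2]:
        c=C[d["mask"]&(p["range_z"]>0)];print(t,d["conf"],d["uv"],np.median(c,0).round(4),onz(p,[d["uv"]],.131 if t[0]=="d" else .112,s))
        if t[0]=="d":
            tp=c[c[:,2]>.126];print(cv2.minEnclosingCircle(tp[:,:2].astype(np.float32)),len(tp))
E
```

```text
272 [(200, np.int64(-72), np.int64(-26), np.int64(-37)), (240, np.int64(-72), np.int64(-18), np.int64(-37)), (280, np.int64(-71), np.int64(-9), np.int64(-36)), (305, np.int64(-72), np.int64(-3), np.int64(-37)), (335, np.int64(-72), np.int64(3), np.int64(-36)), (360, np.int64(-72), np.int64(9), np.int64(-36)), (400, np.int64(-72), np.int64(18), np.int64(-36)), (440, np.int64(-72), np.int64(26), np.int64(-36))]
280 [(200, np.int64(-78), np.int64(-25), np.int64(-37)), (240, np.int64(-76), np.int64(-17), np.int64(-36)), (280, np.int64(-76), np.int64(-9), np.int64(-36)), (305, np.int64(-77), np.int64(-3), np.int64(-37)), (335, np.int64(-78), np.int64(3), np.int64(-37)), (360, np.int64(-77), np.int64(8), np.int64(-36)), (400, np.int64(-77), np.int64(17), np.int64(-36)), (440, np.int64(-76), np.int64(25), np.int64(-36))]
290 [(165, np.int64(-83), np.int64(-30), np.int64(-37)), (200, np.int64(-82), np.int64(-24), np.int64(-36)), (240, np.int64(-83), np.int64(-16), np.int64(-36)), (280, np.int64(-82), np.int64(-8), np.int64(-36)), (305, np.int64(-81), np.int64(-3), np.int64(-36)), (335, np.in
[... 2483 characters left out ...]
 np.int64(-23), np.int64(-22)), (240, np.int64(-90), np.int64(-15), np.int64(-22)), (280, np.int64(-89), np.int64(-8), np.int64(-22)), (305, np.int64(-90), np.int64(-3), np.int64(-23)), (335, np.int64(-90), np.int64(3), np.int64(-23)), (360, np.int64(-90), np.int64(7), np.int64(-23)), (400, np.int64(-90), np.int64(15), np.int64(-23)), (440, np.int64(-90), np.int64(23), np.int64(-22)), (470, np.int64(-89), np.int64(28), np.int64(-22))]
dial_top 0.58 [195.6, 69.0] [ 0.5545 -0.1868  0.1317] [[ 0.55621418 -0.18737592  0.131     ]]
((0.5553086400032043, -0.18559136986732483), 0.04621249809861183) 19564
preset1_top 0.78 [53.7, 83.8] [ 0.5735 -0.0938  0.1123] [[ 0.57241737 -0.09432685  0.112     ]]
```

```bash
cat >> h.py <<'E'
psi=-0.197
D=np.array([.5545,-.186,.131]);P1=np.array([.5725,-.0925,.112])
def rel(r,t,z,c=D):
    s=observe();R=Rn.from_euler("xyz",s["tool_rot"]).as_matrix();ex,ey=axes(psi)
    Rt=np.c_[[0,0,-1],-ey,-ex]
    tgt=c+ex*r+ey*t;tgt[2]=z
    e=s["tool_pos"]-c
    print("t",s["time"],"tcp rel radial/tang",(e@ex*1000).round(1),(e@ey*1000).round(1),"z",(s["tool_pos"][2]*1000).round(1),"slide",(R.T@(tgt-s["tool_pos"])*1000).round(1),"rot",Rn.from_matrix(R.T@Rt).as_rotvec().round(4),"F ex ey z",(s["contact_force"]@ex).round(2),(s["contact_force"]@ey).round(2),s["contact_force"][2].round(2))
E
python3 -c "
from h import *
rel(-.078,-.009,.2)"
```

```text
t 2.6 tcp rel radial/tang -102.3 -71.4 z 226.3 slide [ 26.1 -63.5 -21.5] rot [-0.0449 -0.0012 -0.0034] F ex ey z -0.02 -0.91 0.15
```

{"api": "send_rows", "payload": {"motion": [{"hand": -1,"slide": [8,-22,-7],"spin": -0.045},{"hand": -1,"slide": [9,-21,-8],"spin": 0},{"hand": -1,"slide": [9,-20,-7],"spin": 0},{"hand": -1,"slide": [0,0,0],"spin": 0},{"hand": -1,"slide": [0,0,0],"spin": 0}]}}

```text
time: 3.1
tool_pos: [0.4722, -0.1861, 0.1998]
tool_rot: [1.835, 1.565, -1.515]
contact_force: [-0.4, 0.5, -0.2]
opening: 0.0006
```

```bash
python3 -c "
from h import *
rel(-.070,-.009,.114)
p=vision.read_camera('scene');cv2.imwrite('pics/s3.png',cv2.resize(p['pixels'][100:345,50:320],None,fx=2.4,fy=2.4))"
```

```text
t 3.1 tcp rel radial/tang -80.7 -16.2 z 199.8 slide [ 85.8  -7.8 -10.5] rot [-0.0119 -0.0015 -0.0058] F ex ey z -0.48 0.42 -0.16
```

View pics/s3.png

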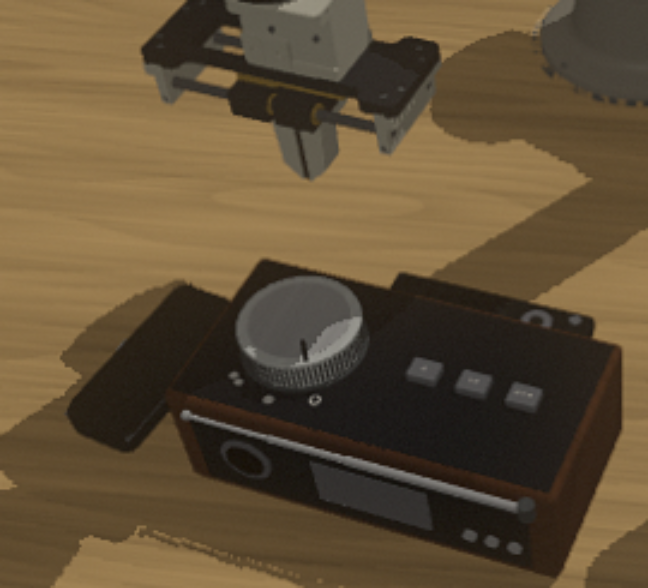

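{"api": "send_rows", "payload": {"motion": [{"hand": -1,"slide": [15,-8,-3],"spin": -0.012},{"hand": -1,"slide": [25,-7,-3],"spin": 0},{"hand": -1,"slide": [25,-2,-2],"spin": 0},{"hand": -1,"slide": [16,0,0],"spin": 0},{"hand": -1,"slide": [0,0,0],"spin": 0},{"hand": -1,"slide": [0,0,0],"spin": 0}]}}

```text
time: 3.75
tool_pos: [0.4826, -0.1805, 0.1203]
tool_rot: [2.293, 1.558, -1.056]
contact_force: [1.4, 0.3, -0.3]
opening: 0.0003
```

```bash
python3 -c "
from h import *
rel(-.0565,0,.114)
p=vision.read_camera('scene');cv2.imwrite('pics/s4.png',cv2.resize(p['pixels'][100:345,50:320],None,fx=2.4,fy=2.4))"
```

```text
t 3.75 tcp rel radial/tang -71.5 -8.7 z 120.3 slide [  6.4  -8.9 -14.9] rot [-0.0106 -0.0085 -0.0098] F ex ey z 1.27 0.54 -0.26
```

View pics/s4.png

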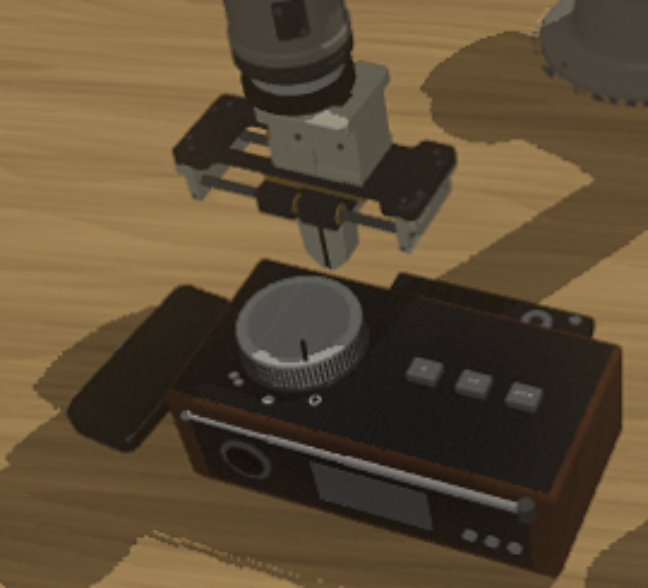

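```bash
python3 -c "
from h import *
s=observe();p=vision.read_camera('scene');u=(proj(p,np.array([s['tool_pos'],D,P1]))-[50,100])*2.4;print(u)
im=cv2.resize(p['pixels'][100:345,50:320],None,fx=2.4,fy=2.4)
for a in u: cv2.circle(im,tuple(int(x) for x in a),3,(0,0,255),-1)
cv2.imwrite('pics/s5.png',im)
q=vision.read_camera('wrist');im=q['pixels'].copy()
for a in proj(q,np.array([s['tool_pos'],D,P1]),s): cv2.circle(im,tuple(int(x) for x in a),3,(0,0,255),-1)
cv2.imwrite('pics/w5.png',im)
C=cloud(q,s);d=vision.cut_out(q,'dial_top')
if d: c=C[d[0]['mask']];tp=c[(c[:,2]>.126)&(c[:,2]<.14)];print(cv2.minEnclosingCircle(tp[:,:2].astype(np.float32)))
d=vision.cut_out(q,'preset1_top')
if d: print(np.median(C[d[0]['mask']],0), d[0]['conf'])
"
```

```text
[[331.86440802 258.73927032]
 [295.71686132 317.20115683]
 [420.29233894 365.50943758]]
((0.5553146004676819, -0.1858881115913391), 0.04618276655673981)
[ 0.57343067 -0.09415308  0.11199794] 0.9
```

View pics/s5.png

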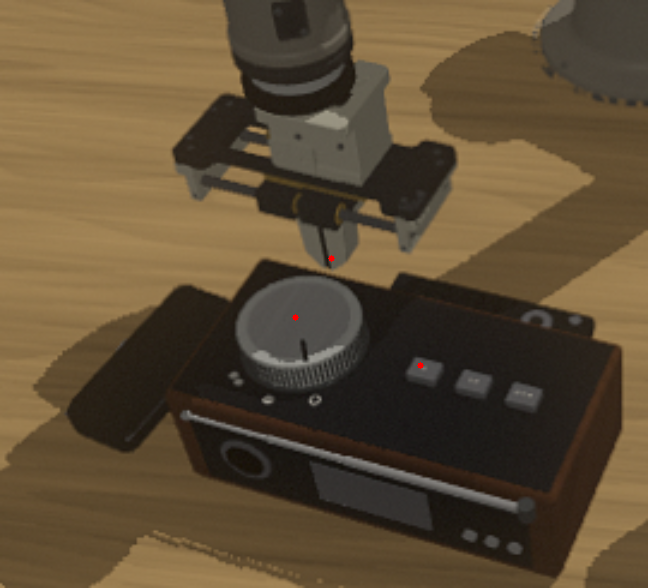

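View pics/w5.png

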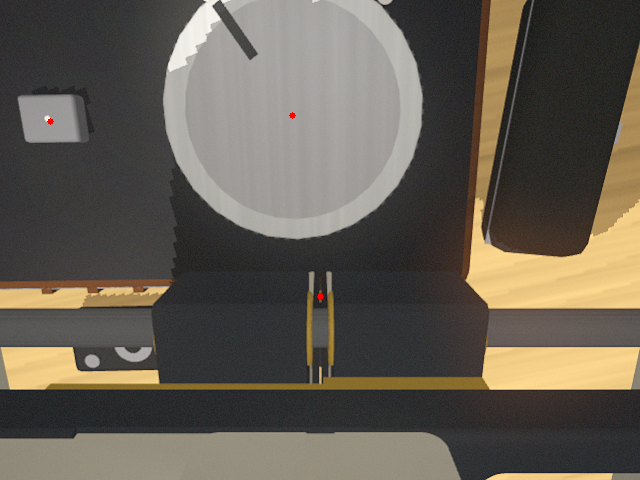

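{"api": "send_rows", "payload": {"motion": [{"hand": -1,"slide": [5,-7,-5],"spin": -0.01},{"hand": -1,"slide": [4,-5,-5],"spin": 0},{"hand": -1,"slide": [0,0,-1],"spin": 0},{"hand": -1,"slide": [0,0,0],"spin": 0}]}}

```text
time: 4.4
tool_pos: [0.4984, -0.1693, 0.1119]
tool_rot: [2.414, 1.555, -0.923]
contact_force: [-0.4, -0.3, 0.6]
opening: 0.0007
```

```bash
python3 -c "
from h import *
rel(-.0545,0,.114)"
```

```text
t 4.4 tcp rel radial/tang -58.3 5.4 z 111.9 slide [-2.   5.4 -3.8] rot [ 0.0023 -0.0118 -0.0105] F ex ey z -0.37 -0.38 0.63
```

{"api": "send_rows", "payload": {"motion": [{"hand": -1,"slide": [-1,5,-1],"spin": 0},{"hand": -1,"slide": [0,2,-1],"spin": 0},{"hand": -1,"slide": [0,0,-1],"spin": 0}]}}

```text
time: 4.7
tool_pos: [0.5, -0.1773, 0.1131]
tool_rot: [2.395, 1.555, -0.94]
contact_force: [0.2, -0.6, 0.4]
opening: 0.0004
```

```bash
python3 -c "
from h import *
rel(-.0545,0,.114)"
```

```text
t 4.7 tcp rel radial/tang -55.1 -2.1 z 113.1 slide [-0.9 -2.1 -0.7] rot [ 0.0029 -0.0115 -0.0106] F ex ey z 0.34 -0.52 0.41
```

Near contact. Creep inward.

{"api": "send_rows", "payload": {"motion": [{"hand": -1,"slide": [0,0,-1],"spin": 0},{"hand": -1,"slide": [0,0,-1],"spin": 0}]}}

```text
time: 4.9
tool_pos: [0.5003, -0.1774, 0.113]
tool_rot: [2.201, 1.558, -1.135]
contact_force: [-6.1, 1.5, 4.5]
opening: 0.0003
```

```bash
python3 -c "
from h import *
rel(-.0545,0,.114)"
```

```text
t 4.9 tcp rel radial/tang -54.8 -2.2 z 113.0 slide [-1.1 -2.2 -0.3] rot [ 0.0025 -0.0073 -0.01  ] F ex ey z -6.28 0.28 4.5
```

{"api": "send_rows", "payload": {"motion": [{"hand": -1,"slide": [0,0,-0.5],"spin": 0},{"hand": -1,"slide": [0,-3,-0.6],"spin": 0.05},{"hand": -1,"slide": [0,-3,-0.6],"spin": 0.05}]}}

```text
time: 5.2
tool_pos: [0.5014, -0.1718, 0.113]
tool_rot: [1.988, 1.56, -1.452]
contact_force: [-4.1, -0.5, 3.8]
opening: 0.0005
```

```bash
cat >> h.py <<'E'
def snap(tag):
    s=observe();q=vision.read_camera('wrist');cv2.imwrite(f'pics/{tag}.png',q['pixels'])
    C=cloud(q,s);d=vision.cut_out(q,'dial_top')
    if d:
        c=C[d[0]['mask']];tp=c[(c[:,2]>.126)&(c[:,2]<.14)];print("dial",cv2.minEnclosingCircle(tp[:,:2].astype(np.float32)))
    g=cv2.cvtColor(q['pixels'],cv2.COLOR_BGR2GRAY)
    if d:
        X=C[...,:2]-D[:2];r=np.hypot(X[...,0],X[...,1])
        m=(r<.040)&(C[...,2]>.122)&(C[...,2]<.14)&(g<85)
        n,l,st,_=cv2.connectedComponentsWithStats(m.astype(np.uint8))
        if n>1:
            k=1+np.argmax(st[1:,4]);P=C[l==k][:,:2];c0=P.mean(0)-D[:2]
            u=np.linalg.svd(P-P.mean(0),full_matrices=False)[2][0];u=u if u@c0>0 else -u
            print("pointer n",st[k,4],"centroid",(c0*1000).round(1),"angle rel radio x (line,centroid)",round(np.arctan2(u[1],u[0])-psi,3),round(np.arctan2(c0[1],c0[0])-psi,3))
    return s,q,C
E
python3 -c "
from h import *
rel(-.0545,0,.114);snap('w6')"
```

```text
t 5.2 tcp rel radial/tang -54.9 3.6 z 113.0 slide [-0.9  3.5 -0.7] rot [-0.1006 -0.0037 -0.0097] F ex ey z -3.98 -1.27 3.8
dial ((0.5555042624473572, -0.1858890950679779), 0.04616352543234825)
pointer n 568 centroid [30.2  9.4] angle rel radio x (line,centroid) 0.51 0.499
```

View pics/w6.png

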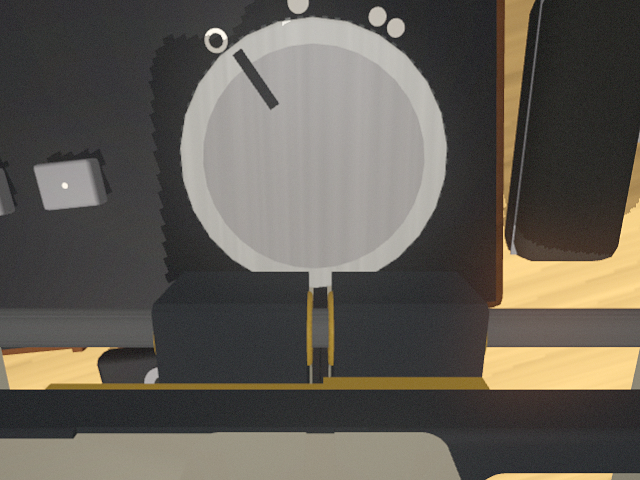

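{"api": "send_rows", "payload": {"motion": [{"hand": -1,"slide": [0,-3.5,-0.6],"spin": 0.06},{"hand": -1,"slide": [0,-3.5,-0.6],"spin": 0.06}]}}

```text
time: 5.5
tool_pos: [0.5035, -0.1653, 0.113]
tool_rot: [1.853, 1.561, -1.705]
contact_force: [-4.6, 1.5, 4.1]
opening: 0.0004
```

```bash
python3 -c "
from h import *
rel(-.0545,0,.114);snap('w7')"
```

```text
t 5.5 tcp rel radial/tang -54.0 10.3 z 113.0 slide [-0.9 10.2 -1.8] rot [-0.2191 -0.0017 -0.0098] F ex ey z -4.86 0.57 4.07
```

```bash
sed -i 's/^    if d:\n        X/XX/; s/    if d:$/    if 1:/' h.py; python3 - <<'E'
s=open('h.py').read()
s=s.replace("    if 1:\n        c=C[d[0]","    if d:\n        c=C[d[0]")
open('h.py','w').write(s)
E
python3 -c "
from h import *
snap('w8')"
```

```text
dial ((0.5555745959281921, -0.18581753969192505), 0.046114396303892136)
pointer n 566 centroid [31.1  5.4] angle rel radio x (line,centroid) 0.377 0.37
```

{"api": "send_rows", "payload": {"motion": [{"hand": -1,"slide": [0,-3.5,-0.6],"spin": 0.06},{"hand": -1,"slide": [0,-3.5,-0.6],"spin": 0.06}]}}

```text
time: 5.9
tool_pos: [0.5067, -0.1588, 0.113]
tool_rot: [1.74, 1.562, -1.936]
contact_force: [-3.6, 4.4, 4.7]
opening: 0.0004
```

```bash
python3 -c "
from h import *
rel(-.0545,0,.114);snap('w9')"
```

```text
t 5.9 tcp rel radial/tang -52.2 17.3 z 113.0 slide [-0.8 17.1 -3.6] rot [-0.337  -0.     -0.0088] F ex ey z -4.39 3.57 4.72
pointer n 572 centroid [31.5  1.6] angle rel radio x (line,centroid) 0.25 0.247
```

{"api": "send_rows", "payload": {"motion": [{"hand": -1,"slide": [0,-3.5,-0.4],"spin": 0.06},{"hand": -1,"slide": [0,-3,-0.2],"spin": 0.06}]}}

```text
time: 6.2
tool_pos: [0.5109, -0.1523, 0.113]
tool_rot: [1.811, 1.564, -1.983]
contact_force: [-1.7, 2.1, 1.3]
opening: 0.0004
```

```bash
python3 -c "
from h import *
rel(-.0545,0,.114);snap('w10')"
```

```text
t 6.2 tcp rel radial/tang -49.3 24.5 z 113.0 slide [-0.9 24.3 -6.2] rot [-4.558e-01 -1.000e-04 -6.800e-03] F ex ey z -2.04 1.78 1.25
dial ((0.5556387901306152, -0.1859540194272995), 0.04623234272003174)
pointer n 577 centroid [31.5 -2.8] angle rel radio x (line,centroid) 0.107 0.108
```

Dial ≈0.49; back off radially and let it settle at 0.6.

{"api": "send_rows", "payload": {"motion": [{"hand": -1,"slide": [0,0,4],"spin": 0},{"hand": -1,"slide": [0,0,8],"spin": 0},{"hand": -1,"slide": [-20,0,4],"spin": 0},{"hand": -1,"slide": [-15,0,0],"spin": 0}]}}

```text
time: 6.7
tool_pos: [0.4969, -0.1422, 0.1466]
tool_rot: [1.707, 1.563, -2.078]
contact_force: [-0.0, -0.4, 0.7]
opening: 0.0007
```

```bash
python3 -c "
from h import *
rel(0,0,.150,P1);s,q,C=snap('w11')
d=vision.cut_out(q,'preset1_top')
for e in d[:2]:
  c=C[e['mask']];print(e['conf'],e['uv'],np.median(c,0),onz(q,[e['uv']],.112,s),cv2.minAreaRect(c[:,:2].astype(np.float32)))
p=vision.read_camera('top');cv2.imwrite('pics/t11.png',cv2.resize(p['pixels'][150:310,280:540],None,fx=3,fy=3))
"
```

```text
t 6.7 tcp rel radial/tang -64.4 -63.5 z 146.6 slide [ -4.  -85.1 -30.6] rot [-0.447   0.0007 -0.0075] F ex ey z 0.08 -0.41 0.68
dial ((0.5555509924888611, -0.18585027754306793), 0.04610155522823334)
pointer n 395 centroid [31.1 -5.6] angle rel radio x (line,centroid) 0.012 0.017
0.98 [137.5, 209.2] [ 0.5738711  -0.09341391  0.11225108] [[ 0.57263738 -0.0913435   0.112     ]] ((0.5684136748313904, -0.12979653477668762), (0.10724461078643799, 0.018582167103886604), 81.54724884033203)
```

View pics/w11.png

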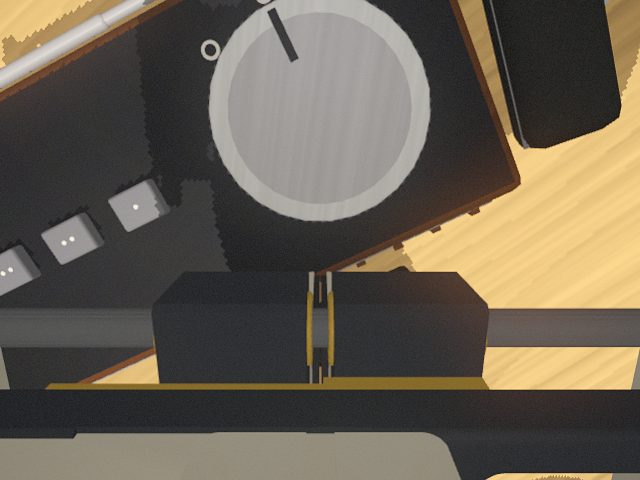

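View pics/t11.png

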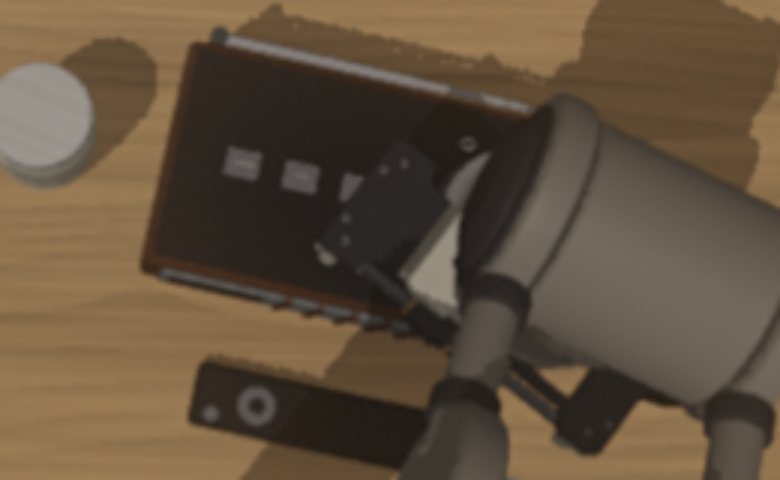

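{"api": "send_rows", "payload": {"motion": [{"hand": -1,"slide": [0,0,0],"spin": -0.14},{"hand": -1,"slide": [0,0,0],"spin": -0.14},{"hand": -1,"slide": [0,0,0],"spin": -0.14},{"hand": -1,"slide": [0,-15,-15],"spin": -0.02},{"hand": -1,"slide": [0,-18,-18],"spin": 0},{"hand": -1,"slide": [0,-14,-14],"spin": 0},{"hand": -1,"slide": [0,-5,-5],"spin": 0},{"hand": -1,"slide": [0,0,0],"spin": 0}]}}

```text
time: 7.7
tool_pos: [0.556, -0.1002, 0.1364]
tool_rot: [0.435, 1.556, -2.891]
contact_force: [0.9, 0.0, -0.4]
opening: 0.0008
```

```bash
sed -i 's/P1=np.array.*/P1=np.array([.573,-.0922,.112])/' h.py; python3 -c "
from h import *
rel(0,0,.120,P1)"
```

```text
t 7.7 tcp rel radial/tang -15.1 -11.2 z 136.4 slide [ 16.1 -11.1 -15.4] rot [ 0.012   0.013  -0.0061] F ex ey z 0.91 0.2 -0.39
```

{"api": "send_rows", "payload": {"motion": [{"hand": -1,"slide": [0,-6,-7],"spin": 0.01},{"hand": -1,"slide": [0,-4,-6],"spin": 0},{"hand": -1,"slide": [0,0,0],"spin": 0},{"hand": -1,"slide": [0,0,0],"spin": 0}]}}

```text
time: 8.1
tool_pos: [0.57, -0.0935, 0.1351]
tool_rot: [0.405, 1.554, -2.934]
contact_force: [-0.3, -1.5, 0.3]
opening: 0.0006
```

```bash
python3 -c "
from h import *
rel(0,0,.120,P1)
p=vision.read_camera('scene');cv2.imwrite('pics/s12.png',cv2.resize(p['pixels'][180:345,100:320],None,fx=3,fy=3))"
```

```text
t 8.1 tcp rel radial/tang -2.7 -1.9 z 135.1 slide [15.1 -2.  -2.9] rot [-0.      0.0153 -0.0066] F ex ey z -0.01 -1.5 0.3
```

View pics/s12.png

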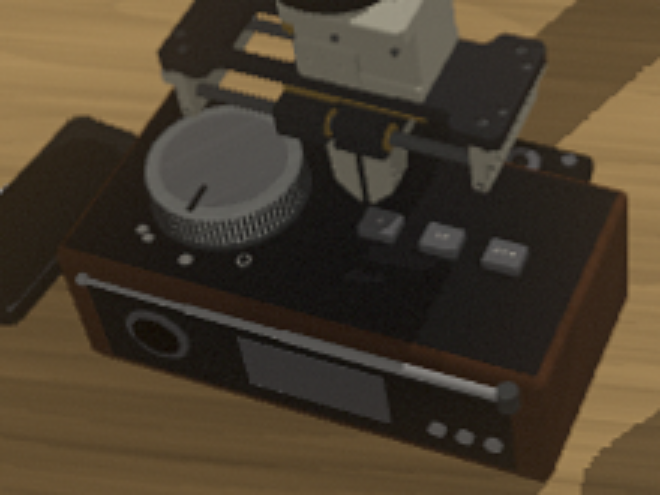

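{"api": "send_rows", "payload": {"motion": [{"hand": -1,"slide": [7,-1,-1.5],"spin": 0},{"hand": -1,"slide": [7,-0.5,-1],"spin": 0},{"hand": -1,"slide": [0,0,0],"spin": 0},{"hand": -1,"slide": [0,0,0],"spin": 0}]}}

```text
time: 8.55
tool_pos: [0.572, -0.093, 0.1198]
tool_rot: [0.399, 1.554, -2.94]
contact_force: [0.3, -0.0, 0.5]
opening: 0.0007
```

```bash
python3 -c "
from h import *
rel(0,0,.112,P1)
p=vision.read_camera('scene');cv2.imwrite('pics/s13.png',cv2.resize(p['pixels'][180:345,100:320],None,fx=3,fy=3))"
```

```text
t 8.55 tcp rel radial/tang -0.8 -1.0 z 119.8 slide [ 7.8 -1.1 -0.9] rot [-0.0009  0.0157 -0.0066] F ex ey z 0.28 0.01 0.45
```

View pics/s13.png

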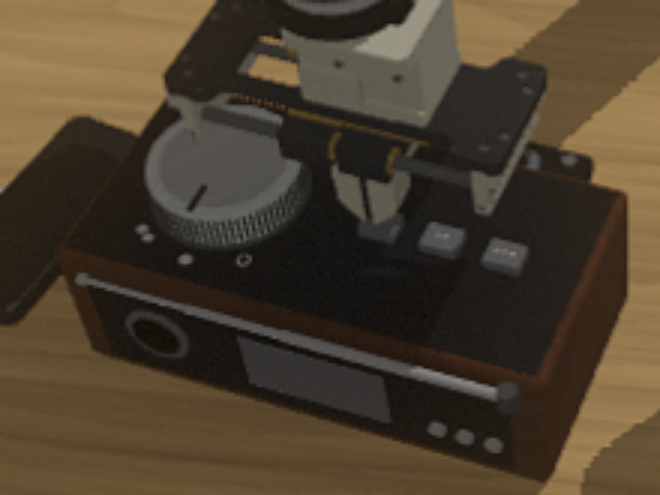

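{"api": "send_rows", "payload": {"motion": [{"hand": -1,"slide": [4,-0.5,-0.4],"spin": 0},{"hand": -1,"slide": [2,0,0],"spin": 0},{"hand": -1,"slide": [0.5,0,0],"spin": 0}]}}

```text
time: 8.9
tool_pos: [0.5725, -0.0926, 0.113]
tool_rot: [0.408, 1.554, -2.931]
contact_force: [-0.6, 0.0, 0.5]
opening: 0.0005
```

{"api": "send_rows", "payload": {"motion": [{"hand": -1,"slide": [1,0,0],"spin": 0},{"hand": -1,"slide": [1,0,0],"spin": 0}]}}

```text
time: 9.1
tool_pos: [0.5726, -0.0926, 0.1112]
tool_rot: [0.422, 1.554, -2.917]
contact_force: [-1.5, 1.1, 2.1]
opening: 0.0007
```

{"api": "send_rows", "payload": {"motion": [{"hand": -1,"slide": [1,0,0],"spin": 0},{"hand": -1,"slide": [1,0,0],"spin": 0}]}}

```text
time: 9.3
tool_pos: [0.5726, -0.0926, 0.1096]
tool_rot: [0.436, 1.555, -2.903]
contact_force: [-1.2, 0.6, 3.2]
opening: 0.0005
```

{"api": "send_rows", "payload": {"motion": [{"hand": -1,"slide": [1,0,0],"spin": 0}]}}

```text
time: 9.4
tool_pos: [0.5725, -0.0926, 0.1088]
tool_rot: [0.44, 1.555, -2.899]
contact_force: [-0.8, -0.5, 4.3]
opening: 0.0005
```

{"api": "send_rows", "payload": {"motion": [{"hand": -1,"slide": [1,0,0],"spin": 0}]}}

```text
time: 9.5
tool_pos: [0.5726, -0.0926, 0.1081]
tool_rot: [0.454, 1.555, -2.886]
contact_force: [-4.2, 0.7, 10.6]
opening: 0.0005
```

{"api": "send_rows", "payload": {"motion": [{"hand": -1,"slide": [1,0,0],"spin": 0}]}}

```text
time: 9.6
tool_pos: [0.5726, -0.0926, 0.1081]
tool_rot: [0.474, 1.556, -2.865]
contact_force: [-4.3, 1.8, 12.8]
opening: 0.0007
```

Bottomed out (no more travel, force jump). Lift straight up.

{"api": "send_rows", "payload": {"motion": [{"hand": -1,"slide": [-4,0,0],"spin": 0},{"hand": -1,"slide": [-15,0,0],"spin": 0},{"hand": -1,"slide": [-30,0,0],"spin": 0},{"hand": -1,"slide": [-40,0,0],"spin": 0},{"hand": -1,"slide": [-30,0,15],"spin": 0},{"hand": -1,"slide": [0,0,40],"spin": 0},{"hand": -1,"slide": [0,0,40],"spin": 0},{"hand": -1,"slide": [0,0,0],"spin": 0}]}}

```text
time: 10.4
tool_pos: [0.4787, -0.0731, 0.2306]
tool_rot: [0.42, 1.554, -2.919]
contact_force: [-0.5, 0.7, 0.2]
opening: 0.0002
```

```bash
python3 -c "
from h import *
rel(0,0,.112,P1)
s,q,C=snap('w14')
for n in ('preset1_top','preset2','preset3'):
  for e in vision.cut_out(q,n)[:1]: print(n,e['uv'],np.median(C[e['mask']],0))
p=vision.read_camera('scene');cv2.imwrite('pics/s14.png',cv2.resize(p['pixels'][180:345,70:380],None,fx=2.5,fy=2.5))"
```

```text
t 10.4 tcp rel radial/tang -96.2 0.3 z 230.6 slide [117.1  -0.6 -98. ] rot [-0.0008  0.0152 -0.0068] F ex ey z -0.6 0.63 0.18
dial ((0.5546477437019348, -0.18561607599258423), 0.04620248079299927)
pointer n 186 centroid [30.2 -5.3] angle rel radio x (line,centroid) 0.008 0.022
preset1_top [318.9, 81.9] [ 0.57388268 -0.09137664  0.11233587]
preset2 [318.4, 74.3] [ 0.57412573 -0.09146395  0.11236667]
preset3 [318.4, 74.3] [ 0.57412573 -0.09146395  0.11236667]
```

View pics/s14.png

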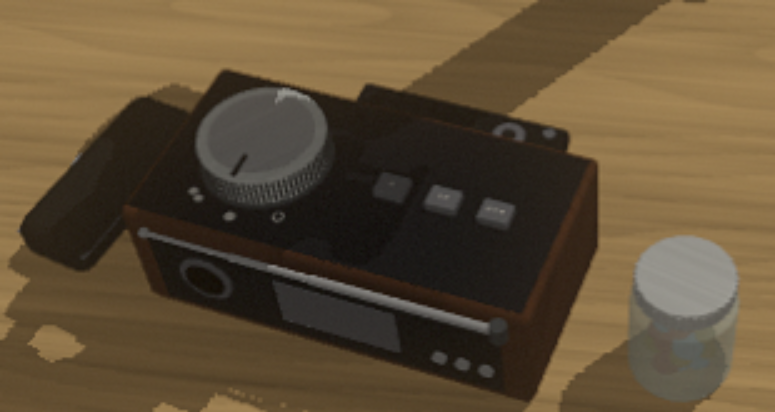

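View pics/w14.png

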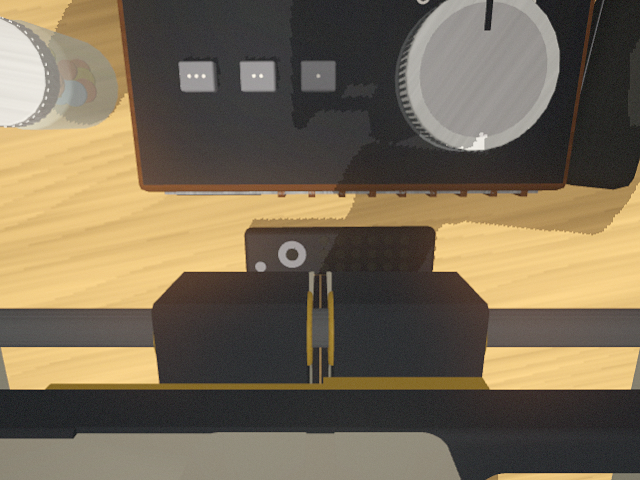

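The dial points at the single dot at (488,15), all three keys are up, the radio is where it was, and the arm is clear of everything.

```bash
python3 -c "
from cell import job
print(job.hand_in())"
```

```text
the job is handed in; nothing more can be done
None
```

The job is done and handed in at about 10.5 s. The simulator gave no verdict.

- **Dial:** I pressed the shut fingertips against the front of the rim and walked them around clockwise, with up to about 6 N horizontally, under the roughly 9 N that would slide the radio. I let go at about 0.49 rad and the dial clicked on by itself. The pointer now reads within about 0.02 rad of the single dot.
- **Preset key:** I pressed it from about 112 mm down to 108.1 mm, where it stopped with a jump in force, so it was fully down. The peak was about 13 N, more than the 4 N needed, because I made one extra small push to confirm the stop. After I lifted off, the key top measured 112.3 mm, so it is back up.
- **Everything else:**
  - The dial's centre moved less than 1 mm by camera, so the radio stayed put.
  - The pictures show the other two keys up. The networks could not confirm this: asked for either key, they returned the same spot at the first key.
  - The remote, jar and glasses case look undisturbed.
  - The gripper was clear of everything at the end.

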